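Hang the loose parts bin between its neighbours on the bench rack

ROBOT

A 6-joint arm with a two-finger parallel gripper is mounted at the origin on a cart in front of the work surface, level with it; the furniture and walls round the work are solid. World frame = base frame: x ahead of the robot, y to its left, z up, the work surface at z = 0. Lengths are in mm, angles in rad, forces in N, time in s.
With the tool pointing down it reaches from about 300 to 775 mm from the base axis. Payload 14.6 kg.
Tool frame: the origin (TCP) lies at the very end of the fingers, on their centre line; the grasp point (between the pads) lies 19 mm behind it; z points along the fingers, y is the line along which they close (so a half turn about z gives the same grasp; the last joint's range is limited). The gripper opens to 94 mm and grips with 3 to 60 N. Pads are 16 mm wide; open, the fingers measure 119 mm over their backs; the gripper's body (75 mm by 177 mm) begins 78 mm behind the grasp point.
Start: joints at [-1.376, 0.3, 1.521, -0, 1.321, -0.067], TCP at [142.344, -531.251, 205.446] pointing down, gripper open.
Joint ranges: [-3.03, 3.03], [-0.79, 2.21], [0.23, 2.52], [-1.04, 4.18], [0, 3.07], [-2.55, 2.55]. Speed limits (rad/s): [2.22, 2.22, 2.57, 3.14, 3.14, 3.14].

INTERFACE

Orientations are given as [roll, pitch, yaw] about the fixed x, y, z axes, in that order (R = Rz(yaw) Ry(pitch) Rx(roll)).
In Python, from cell import manip, eyes, ticket gives the robot as it stands. The module is installed in compiled form; this text tells all that it offers.
- The arm moves only by the tool arm_command, never from a script. Its argument "plan" is a list of rows, each a list of 5 numbers: the opening, from -1 (shut) to 1 (fully open), then the shift along the tool's x, y, z in m, then the turn about the tool's z in rad. In form: [[jaw, dx, dy, dz, roll], ...]. A call has 1 to 20 rows; each row shifts and turns the commanded pose from where the row before left it, along the tool's axes as they then stand; what a row does not reach is not made up. A row lasts 1/8 s, in which the tool goes at most 62.5 mm and 10.7 degrees, less where a joint would pass 70% of its speed; a pose out of reach is approached as far as the arm can. A call is refused whole if a number of a shift passes 0.0625 or a number of a turn 0.188, either way. A call with a gripper value outside its range is refused whole. The fingers move at their own pace and stop on an object; "newtons" is the grip in N (left out, the last holds). Time passes only in rows, so rows that do not move let the fingers close. It gives the time, the measured TCP pose, the force, the opening and the grip force at its end, in the units of the state.
- manip.read_state(): the state, without advancing time (a new reading comes with each control period).
- eyes.camera(name): name is "side" or "top"; returns a dict with "img" (400x640x3 uint8, blue, green, red), "z_map" (400x640 float32, mm along the optical axis (not along the pixel's ray), 0 where there is no reading), "fx", "fy", "cx", "cy" (pixels), "eye" and "orientation" of the camera in the world. Camera axes: x right, y down, z forward; pixel columns grow to the right and rows downward; lengths in mm; the calibration is good to about 2 mm. A picture is of the moment at which its call begins.
- ticket.sign_off(): hands the job in; it is judged then, once.
The state is a dict: "clock": time; "joints": joint angles; "qd": joint speeds; "effort": joint torques, N m; "eef_pos": TCP position; "eef_rot": TCP orientation; "wrist_force": force on the tool from outside, world axes, zero at the start; "moment": the same for the moment, N m; "finger_gap": finger opening in mm; "finger_force": force on a finger pad.
Only numpy, scipy, OpenCV 4.12 (cv2) and the standard library are available. Lean on these libraries where they do the work, as an engineer would, in place of code of your own. Each camera call takes 0.05 s, during which the arm holds its last target. There are 200 camera calls.

TASK

Put the parts bin that stands on the bench back on the rack: pick it up by its finger tab, lower it into the gap between the two hanging bins with its hook over the rack's upright panel, and feel along the panel's edge until the hook drops fully home into the notch of the black strip, hanging upright and let go. Do it gently, pressing on the rack no harder than a light push (well under 20 N), and leave the two hanging bins and the other things on the bench where they are.

Things in the scene. Friction and masses are not known exactly. Their poses are not given: they have to be found in the camera images.
- bin_center (a point): The loose grey plastic parts bin standing on the bench, its low front towards the robot, hook at the far side. Point 63.5 mm over its underside, mid tray; x to its hook side, y to its left, z up. Tray 76 mm wide (y), 44 deep (x -22..22), 54 high at the back. In the plane of the back (outer face x = 22) a 24 mm wide strap goes up to the hook. Whole bin 127 mm high, about 0.15 kg.
- bin_tab (a point): Centre of the loose bin's finger tab, the part to grip: 10 mm thick in x, 24 wide in y, 37 high, standing on the hook. It lies 28 mm in +x and 45 mm up from bin_center, same axes. Hold its upper 22 mm: with the hook home, the notch's shoulders reach 2 mm above the tab's foot, close on both sides.
- bin_hook (a point): Underside of the loose bin's hook, mid throat: 28 mm in +x and 21.5 mm up from bin_center, same axes. The hook is 24 mm wide (y) and 6 thick on top; its throat is 12 mm wide in x (6 either side of this point) for the 8 mm panel; its rear lip hangs 22 mm below this point, the end bent outward.
- left_bin_center (a point): A bin of the same shape and size, hanging loose on the rack left of the gap (+y of the rack); point and axes as for bin_center. Held only by its hook: it slides along the panel or lifts off if pushed.
- right_bin_center (a point): The same, hanging right of the gap. The two hanging bins are 175 to 177 mm apart centre to centre, so the gap between them is 99 to 101 mm wide for a bin 76 mm wide.
- rack: The fixed rack. Origin at the centre of its underside on the bench; x away from the robot through the panel, y along the panel to the left, z up. Upright steel panel 8 mm thick (x -4..4), 330 long, top edge 115 mm up; plywood foot 14 high, x -29..71 mm. With the hook home, bin_center is at z = 93.5 and x = -26 to -30 mm here. Nothing of it gives way when pushed.
- strip_level (a point): Middle of the panel's top edge, 115 mm over the bench, axes as the rack. On the edge, in the gap, sits a fixed black strip 68 mm long, 8 thick, 8 high with one notch, 27 mm wide, down to the edge. The notch is not measured: its middle is up to 9 mm left or right of the mid-point between the hanging bins; a bin in it clears both by 2 mm or more. Beside it the hook rides 8 mm too high.
- solder_reel_c (a point): Bystander: black reel of bare wire, 59 x 90 x 38 mm, on the bench left of the work; point at half height.
- tape_masking_c (a point): Bystander: beige tape roll, 68 mm across, 24 mm high, lying on the bench left of the loose bin; point at half height.
- fuse_box_c (a point): Bystander: small grey box, 50 x 70 x 33 mm, on the bench right of the rack; point at half height.

How it is judged:
By the outcome, as a careful person would: the job done as asked, in the order asked, and still so for the second after the job is handed in, with the robot touching nothing.
It also fails if it takes over 51 s, if anything falls off the work surface, if the arm or the gripper's body presses on something with over 40 N, if the wrist force passes 120 N, or if a joint passes its speed limit or range.

## Working session

There is one attempt and no reset: what is moved stays moved. The work goes in short steps, Python scripts to look and compute and a tool call to move; the robot and the scene stay as the last step left them, time stands still between calls to the robot, and variables do not carry over. Pictures are saved under pics/ and viewed, at most 10 in all, crops included, and the job is handed in when it is done.

Besides the shell and the picture viewer there is one more tool, called in YAML: its name, and indented under it one key for each argument. arm_command: Moves the arm, as the interface text tells. Its arguments: {"type":"object","properties":{"plan":{"type":"array"},"newtons":{"type":"number"}},"required":["plan"]}

```bash
mkdir -p pics
cat > h.py <<'E'
import numpy as np, cv2, pickle
from cell import manip, eyes, ticket
from scipy.spatial.transform import Rotation as R
def cam(n):
    c=eyes.camera(n); pickle.dump(c,open(n+'.pkl','wb')); return c
def old(n): return pickle.load(open(n+'.pkl','rb'))
def rot(c):
    o=np.array(c['orientation'],float)
    return o if o.shape==(3,3) else R.from_euler('xyz',o).as_matrix()
def cloud(c):
    v,u=np.mgrid[:400,:640]; z=c['z_map']
    p=np.stack([(u-c['cx'])/c['fx']*z,(v-c['cy'])/c['fy']*z,z],-1)
    w=p@rot(c).T+np.array(c['eye']); w[z==0]=np.nan; return w
E
python3 - <<'E'
from h import *
for n in('top','side'):
    c=cam(n); print(n,c['eye'],c['orientation'],c['fx'],c['cx'],c['cy'])
    cv2.imwrite(f'pics/{n}0.png',c['img'])
    w=cloud(c)
    print(w[200,320])
print(manip.read_state())
E
```

```text
top [ 351.32619974   39.6762131  1181.98246551] [-2.98165189  0.00587572 -1.55328486] 465.85492386704635 311.31627376942555 202.4190003899837
[548.15534292  27.7604608    2.21826625]
side [130.59538101 778.61797781 808.81523252] [-2.28400954  0.01312032 -2.67945123] 431.01833923457616 319.2095509961829 198.8312959133681
[550.15540959 -45.04982147   4.79365347]
{'clock': 0.1, 'joints': array([-1.37556956e+00,  3.00396693e-01,  1.52150069e+00, -1.40019236e-05,
        1.32070050e+00, -6.66352342e-02]), 'qd': array([ 0.00087541, -0.00133845, -0.00166904, -0.00097852,  0.00136008,
       -0.00087547]), 'effort': array([-6.61714912e-04, -5.32646334e+01, -3.53284371e+01,  7.09119765e-02,
        2.34872400e-02, -5.99852046e-05]), 'eef_pos': array([ 142.31420147, -531.03232606,  204.96115338]), 'eef_rot': array([-3.14058875e+00, -5.34014540e-05,  2.61865448e-01]), 'wrist_force': array([ 0.56151427, -0.27362096,  0.19915569]), 'moment': array([ 0.016843  , -0.00824694,  0.01244017]), 'finger_force': 0.0, 'finger_gap': 93.86486849545469}
```

View pics/top0.png

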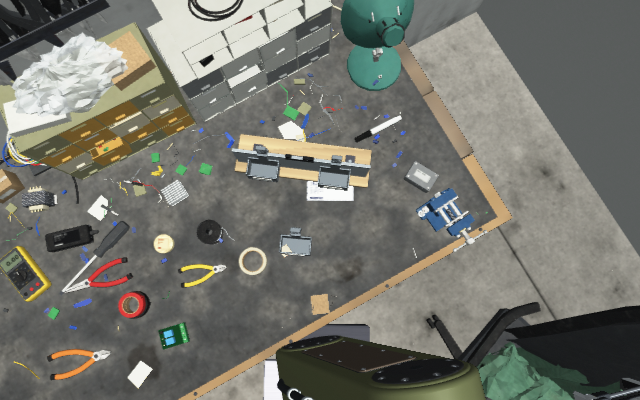

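View pics/side0.png

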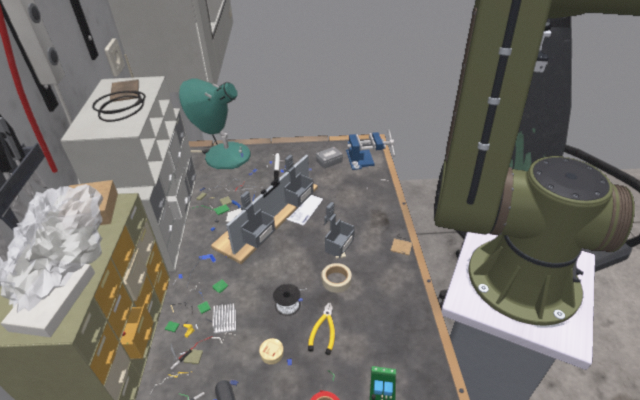

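The top view shows the loose bin at about (296,243), the rack panel at about (300,158), and the hanging bins at (263,168) and (334,176). The side view shows the loose bin at (340,230). Next I'll enlarge both.

Run:
```python
from h import *
c=old('top'); cv2.imwrite('pics/t1.png',cv2.resize(c['img'][125:265,225:385],None,fx=5,fy=5,interpolation=cv2.INTER_CUBIC)[:,:800][:600])
t=c['img'][125:265,225:385]; cv2.imwrite('pics/t1.png',cv2.resize(t,None,fx=4.28,fy=4.28,interpolation=cv2.INTER_CUBIC)[:600])
s=old('side'); cv2.imwrite('pics/s1.png',cv2.resize(s['img'][140:260,205:365],None,fx=5,fy=5,interpolation=cv2.INTER_CUBIC))
for n in('top','side'):
    w=cloud(old(n)); 
    m=(w[...,0]>300)&(w[...,0]<700)&(abs(w[...,1])<250)
    for nm,lo,hi in(('z>105',105,160),):
        k=m&(w[...,2]>lo)&(w[...,2]<hi); nl,l,st,ce=cv2.connectedComponentsWithStats(k.astype('uint8'))
        for i in range(1,nl):
            if st[i,4]>5:
                q=w[l==i]; print(n,nm,st[i],ce[i].round(1),q.mean(0).round(1),q.min(0).round(1),q.max(0).round(1))
```

```text
top z>105 [232 146 139  24 758] [300.2 157.5] [628.4  77.  121.7] [607.2 -87.6 105.2] [651.7 239.2 159.8]
top z>105 [290 228  11   6  56] [295.2 230.2] [457.1  84.5 123.7] [451.9  73.6 105.9] [462.6  96.5 129.1]
side z>105 [226 154  83  75 848] [265.9 189.1] [629.   91.8 122.3] [606.1 -93.6 105. ] [651.4 239.8 159.3]
side z>105 [326 202   8  13  75] [329.9 207.9] [456.   88.5 120. ] [451.3  73.7 105.6] [464.5  97.7 129.4]
```

View pics/t1.png

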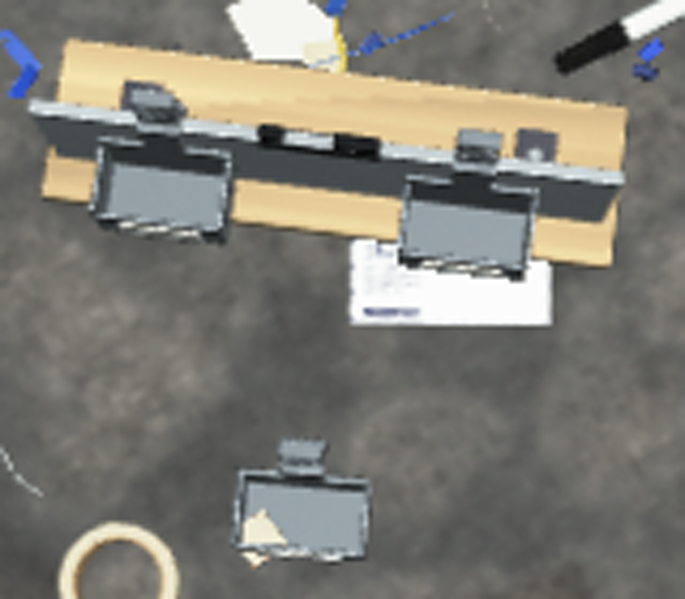

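View pics/s1.png

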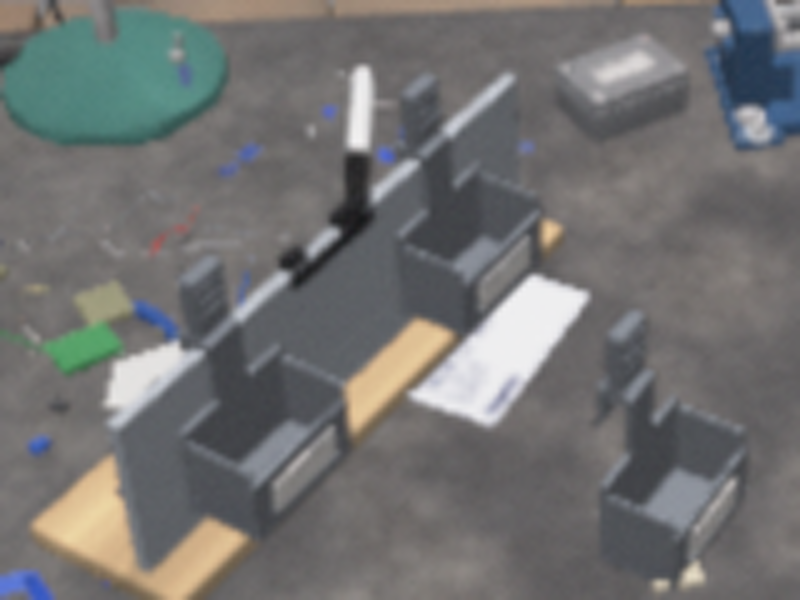

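Both crops are clear. In the top crop the black strip runs from u≈258 to 380, with the notch from 285 to 333, so it sits left of the strip's middle. The loose bin's back edge runs (240,470)–(370,482), with its tab at (302,450). The path between bin and rack is free.

Run:
```python
from h import *
c=old('top');Rm=rot(c);E=np.array(c['eye'])
def ray(u,v,z):
    d=Rm@[(u-c['cx'])/c['fx'],(v-c['cy'])/c['fy'],1]; return E+d*(z-E[2])/d[2]
def cr(x,y,z,s=4.28,u0=225,v0=125): return ray(u0+(x+.5)/s-.5,v0+(y+.5)/s-.5,z).round(1)
print('strip L,nL,nR,R',[cr(*p,123) for p in((258,133),(285,136),(333,141),(380,147))])
print('notch floor',[cr(*p,115) for p in((285,138),(333,143))])
print('panel ends',cr(32,106,115),cr(622,178,115))
print('loose back edge',cr(240,470,54),cr(370,482,54))
for n in('top','side'):
    w=cloud(old(n)); x,y,z=w[...,0],w[...,1],w[...,2]
    k=(z>112)&(z<117.5)&(x>600)&(x<660)&(y>-110)&(y<250)
    q=w[k][:,:2]; vx,vy,x0,y0=cv2.fitLine(q.astype('f4'),cv2.DIST_HUBER,0,.01,.01).ravel(); print(n,'panel',np.arctan2(-vx*np.sign(vy),abs(vy)),x0,y0,k.sum())
    # tabs
    for nm,ym,yM,xm,xM,zz in(('L',120,190,600,660,140),('R',-40,30,600,660,140),('loose',60,110,440,475,112)):
        k=(z>zz)&(z<zz+25)&(x>xm)&(x<xM)&(y>ym)&(y<yM); q=w[k]
        if len(q): print(n,nm,len(q),q.mean(0).round(1),np.percentile(q,[2,98],axis=0).round(1).tolist(),cv2.minAreaRect(q[:,:2].astype('f4')))
    k=(z>12)&(z<140)&(x>370)&(x<480)&(y>30)&(y<135); q=w[k]; print(n,'bin',cv2.minAreaRect(q[q[:,2]<70][:,:2].astype('f4')))
    k=(z>40)&(z<60)&(x>370)&(x<480)&(y>30)&(y<135); print('  rim',cv2.minAreaRect(w[k][:,:2].astype('f4')))
    print('  bench',np.nanmedian(z[(x>480)&(x<560)&(y>60)&(y<110)]))
```

```text
strip L,nL,nR,R [array([631.8, 112.7, 123. ]), array([630.4,  97.9, 123. ]), array([628. ,  71.6, 123. ]), array([625. ,  45.8, 123. ])]
notch floor [array([631.3,  98.3, 115. ]), array([628.9,  71.8, 115. ])]
panel ends [647.3 238.6 115. ] [611.7 -87.2 115. ]
loose back edge [453.2 122.4  54. ] [447.7  48.6  54. ]
top panel -0.10984763 628.2115 72.03878 340
top L 63 [639.4 166.9 153.3] [[635.0, 156.0, 140.6], [645.1, 179.2, 161.2]] ((640.1776733398438, 167.070068359375), (24.554410934448242, 10.257940292358398), 83.50175476074219)
top R 62 [620.4  -7.  153.3] [[615.8, -17.5, 141.1], [626.2, 3.6, 158.8]] ((621.6761474609375, -7.151788711547852), (22.995012283325195, 11.219149589538574), 76.5267333984375)
top loose 52 [457.5  84.9 124.9] [[452.8, 73.6, 119.4], [462.4, 96.3, 128.6]] ((457.0622253417969, 84.96061706542969), (10.590320587158203, 22.84748649597168), 1.422948956489563)
top bin ((437.795654296875, 86.93350219726562), (76.2129898071289, 62.52114486694336), 86.04421997070312)
  rim ((431.07611083984375, 87.48188781738281), (76.1562271118164, 42.57891845703125), 85.77238464355469)
  bench -0.8352388304649594
side panel -0.11394665 629.2309 90.75593 283
side L 77 [639.1 168.7 151.4] [[635.0, 156.6, 140.5], [645.9, 179.5, 158.6]] ((640.7032470703125, 167.76914978027344), (24.14382553100586, 10.845306396484375), 85.1246109008789)
side R 64 [619.6  -4.6 151.6] [[614.1, -18.3, 140.5], [626.8, 5.0, 159.8]] ((620.7568359375, -7.304444313049316), (24.817855834960938, 11.16590690612793), 73.54873657226562)
side loose 61 [456.2  88.1 122.7] [[452.1, 75.6, 112.3], [463.9, 97.1, 129.1]] ((456.8280334472656, 85.17001342773438), (23.247615814208984, 11.707204818725586), 76.36883544921875)
side bin ((436.3246154785156, 85.96265411376953), (80.18070220947266, 62.13751220703125), 85.8153076171875)
  rim ((429.6217956542969, 86.79830169677734), (79.3226547241211, 44.28374099731445), 85.53057861328125)
  bench 0.8350913417385755
```

arm_command:
  plan:
    - [1,0.0166,-0.0183,0,0]
    - [1,0.0331,-0.0367,0,0]
    - [1,0.0331,-0.0367,0,0]
    - [1,0.0331,-0.0367,0,0]
    - [1,0.0331,-0.0367,0,0]
    - [1,0.0331,-0.0367,0,0]
    - [1,0.0331,-0.0367,0,0]
    - [1,0.0331,-0.0367,0,0]
    - [1,0.0331,-0.0367,0,0]
    - [1,0.0331,-0.0367,0,0]
    - [1,0.0331,-0.0367,0,0]
    - [1,0.0331,-0.0367,0,0]
    - [1,0.0331,-0.0367,0,0]
    - [1,0.0331,-0.0367,0,0]
    - [1,0.0165,-0.0183,0,0]
    - [1,0,0,0,0]
  newtons: 20

```text
clock: 2.1
eef_pos: [457.0, 85.9, 204.9]
eef_rot: [-3.141, 0.001, 0.264]
wrist_force: [-0.4, -0.8, -1.0]
finger_gap: 93.9
finger_force: 0.0
```

arm_command:
  plan:
    - [1,0,0,0,-0.1764]
    - [1,0,0,0,-0.1764]
    - [1,0,0,0,-0.1764]
    - [1,0,0,0,-0.1764]
    - [1,0,0,0,-0.1764]
    - [1,0,0,0,-0.1764]
    - [1,0,0,0,-0.1764]
    - [0.2,0,0,0,0]
    - [0.2,0,0,0,0]

```text
clock: 3.22
eef_pos: [456.8, 84.4, 205.5]
eef_rot: [-3.142, 0.0, 1.492]
wrist_force: [0.3, 0.3, 0.4]
finger_gap: 77.7
finger_force: 0.0
```

arm_command:
  plan:
    - [0.0,0,0,0.02,0]
    - [0.0,0,0,0.025,0]
    - [0.0,0,0,0.025,0]
    - [0.0,0,0,0.02,0]
    - [0.0,0,0,0.009,0]
    - [0.0,0,0,0,0]

```text
clock: 3.98
eef_pos: [456.9, 84.8, 106.4]
eef_rot: [-3.141, 0.0, 1.495]
wrist_force: [-1.0, -0.1, -1.0]
finger_gap: 47.2
finger_force: 0.0
```

arm_command:
  plan:
    - [-0.4,0,0,0,0]
    - [-0.6,0,0,0,0]
    - [-0.7,0,0,0,0]
    - [-0.8,0,0,0,0]
    - [-0.9,0,0,0,0]
    - [-1,0,0,0,0]
    - [-1,0,0,0,0]
    - [-1,0,0,0,0]
  newtons: 25

```text
clock: 4.97
eef_pos: [457.0, 84.9, 106.4]
eef_rot: [-3.141, 0.0, 1.497]
wrist_force: [-0.2, 0.6, -2.3]
finger_gap: 9.9
finger_force: 25.0
```

arm_command:
  plan:
    - [-1,0,0,-0.01,0]
    - [-1,0,0,-0.02,0]
    - [-1,0,0,-0.02,0.018]
    - [-1,0,0,-0.02,0.018]
    - [-1,0,0,-0.02,0]
    - [-1,0,0,0,0]
    - [-1,0.001,0.01,0,0]
    - [-1,0.002,0.02,0,0]
    - [-1,0.0025,0.022,0,0]
    - [-1,0.0025,0.022,0,0]
    - [-1,0.0025,0.022,0,0]
    - [-1,0.0025,0.022,0,0]
    - [-1,0.0025,0.022,0,0]
    - [-1,0.0025,0.02,0,0]
    - [-1,0.001,0.012,0,0]
    - [-1,0,0,0,0]
    - [-1,0,0,0,0]
  newtons: 30

```text
clock: 7.1
eef_pos: [629.7, 84.8, 195.7]
eef_rot: [-3.14, 0.0, 1.461]
wrist_force: [-0.4, -0.5, -0.6]
finger_gap: 9.7
finger_force: 30.0
```

Run:
```python
from h import *
s=cam('side');t=cam('top')
a=cv2.resize(s['img'][130:250,205:325],(400,400),interpolation=cv2.INTER_CUBIC)
b=cv2.resize(t['img'][110:210,250:350],(400,400),interpolation=cv2.INTER_CUBIC)
cv2.imwrite('pics/h2.png',np.hstack([a,b])); S=manip.read_state(); print(S['eef_pos'],S['eef_rot'],S['wrist_force'])
for n in('top','side'):
    w=cloud(old(n));x,y,z=w[...,0],w[...,1],w[...,2]
    k=(z>125)&(z<150)&(x>560)&(x<628)&(y>30)&(y<140);q=w[k][:,:2].astype('f4');print(n,k.sum(),cv2.minAreaRect(q) if len(q) else 0)
```

```text
[629.72506214  84.87042916 196.30023907] [-3.14127555e+00  4.15967602e-05  1.46070791e+00] [ 0.39086634 -0.04182256 -2.29964452]
top 0 0
side 308 ((600.7014770507812, 88.22913360595703), (78.77233123779297, 45.8003044128418), 83.74617004394531)
```

View pics/h2.png

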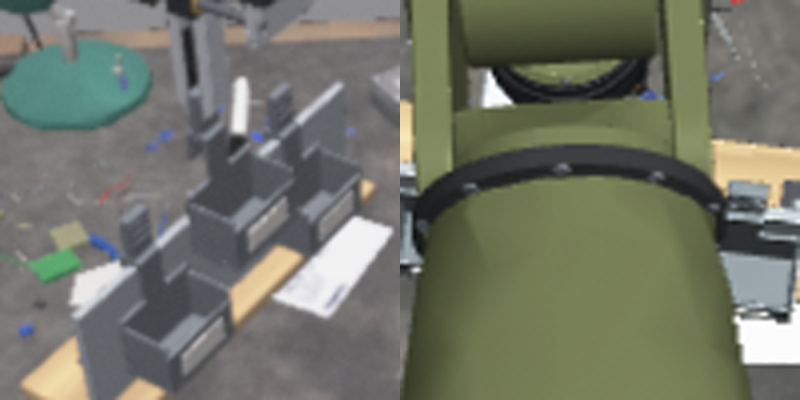

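Left half: the held bin hangs upright above the gap between the two hanging bins at about (240,190), touching nothing. Right half: the arm hides the view. I'll lower it.

arm_command:
  plan:
    - [-1,0,0,0.01,0]
    - [-1,0,0,0.01,0]
    - [-1,0,0,0.006,0]
    - [-1,0,0,0.003,0]
    - [-1,0,0,0.002,0]
    - [-1,0,0,0,0]

```text
clock: 7.95
eef_pos: [630.1, 84.8, 165.5]
eef_rot: [3.141, 0.0, 1.461]
wrist_force: [-0.7, -0.4, -1.7]
finger_gap: 9.8
finger_force: 30.0
```

arm_command:
  plan:
    - [-1,0,0,0.001,0]
    - [-1,0,0,0.001,0]
    - [-1,0,0,0.001,0]

```text
clock: 8.32
eef_pos: [630.1, 84.9, 162.4]
eef_rot: [3.141, -0.0, 1.461]
wrist_force: [0.5, 0.4, -0.6]
finger_gap: 9.8
finger_force: 30.0
```

arm_command:
  plan:
    - [-1,0,0,0.001,0]
    - [-1,0,0,0.001,0]
    - [-1,0,0,0.001,0]

```text
clock: 8.7
eef_pos: [630.0, 84.8, 159.4]
eef_rot: [-3.142, -0.0, 1.461]
wrist_force: [0.7, 0.0, -1.8]
finger_gap: 9.5
finger_force: 30.0
```

arm_command:
  plan:
    - [-1,0,0,0.002,0]
    - [-1,0,0,0.002,0]
    - [-1,0,0,0.001,0]

```text
clock: 9.07
eef_pos: [630.0, 84.9, 154.2]
eef_rot: [-3.141, 0.0, 1.461]
wrist_force: [0.3, -0.0, -1.6]
finger_gap: 9.8
finger_force: 30.0
```

arm_command:
  plan:
    - [-1,0,0,0.002,0]
    - [-1,0,0,0.002,0]
    - [-1,0,0,0.001,0]
    - [-1,0,0,0.001,0]

```text
clock: 9.57
eef_pos: [630.1, 84.9, 148.4]
eef_rot: [3.142, -0.0, 1.461]
wrist_force: [-0.4, 0.9, -1.3]
finger_gap: 10.1
finger_force: 30.0
```

arm_command:
  plan:
    - [-1,0,0,0.001,0]
    - [-1,0,0,0.001,0]

```text
clock: 9.82
eef_pos: [630.1, 84.8, 146.4]
eef_rot: [3.142, -0.0, 1.461]
wrist_force: [0.6, 0.5, -1.9]
finger_gap: 9.9
finger_force: 30.0
```

Next comes the expected strip contact, at about 144.4. I'll take 0.5 mm steps.

arm_command:
  plan:
    - [-1,0,0,0.0005,0]
    - [-1,0,0,0.0005,0]
    - [-1,0,0,0.0005,0]

```text
clock: 10.2
eef_pos: [630.1, 84.9, 145.0]
eef_rot: [3.142, -0.0, 1.461]
wrist_force: [0.3, 0.5, -0.9]
finger_gap: 9.8
finger_force: 30.0
```

arm_command:
  plan:
    - [-1,0,0,0.0005,0]
    - [-1,0,0,0,0]

```text
clock: 10.45
eef_pos: [630.0, 84.9, 144.4]
eef_rot: [-3.142, 0.0, 1.461]
wrist_force: [0.3, 0.1, -2.4]
finger_gap: 9.8
finger_force: 30.0
```

arm_command:
  plan:
    - [-1,0,0,0.0005,0]
    - [-1,0,0,0,0]

```text
clock: 10.7
eef_pos: [630.0, 84.8, 143.9]
eef_rot: [-3.142, -0.0, 1.461]
wrist_force: [0.4, -1.3, -1.8]
finger_gap: 9.7
finger_force: 30.0
```

arm_command:
  plan:
    - [-1,0,0,0.0005,0]
    - [-1,0,0,0,0]

```text
clock: 10.95
eef_pos: [630.0, 84.8, 143.4]
eef_rot: [-3.142, 0.0, 1.461]
wrist_force: [0.2, -0.4, -1.6]
finger_gap: 9.8
finger_force: 30.0
```

arm_command:
  plan:
    - [-1,0,0,0.0005,0]
    - [-1,0,0,0,0]

```text
clock: 11.2
eef_pos: [630.0, 84.8, 142.9]
eef_rot: [-3.142, 0.0, 1.461]
wrist_force: [-0.3, -0.0, -1.6]
finger_gap: 9.8
finger_force: 30.0
```

arm_command:
  plan:
    - [-1,0,0,0.0005,0]
    - [-1,0,0,0,0]

```text
clock: 11.45
eef_pos: [630.0, 84.8, 142.4]
eef_rot: [-3.142, 0.0, 1.461]
wrist_force: [-0.0, 1.3, -1.9]
finger_gap: 9.4
finger_force: 30.0
```

The hook is 2 mm below strip-top level with no contact, so it has entered the notch.

arm_command:
  plan:
    - [-1,0,0,0.0005,0]
    - [-1,0,0,0.0005,0]
    - [-1,0,0,0.0005,0]

```text
clock: 11.82
eef_pos: [630.0, 84.9, 140.9]
eef_rot: [-3.142, -0.0, 1.461]
wrist_force: [-0.6, -0.6, -1.4]
finger_gap: 9.4
finger_force: 30.0
```

arm_command:
  plan:
    - [-1,0,0,0.001,0]
    - [-1,0,0,0.0005,0]
    - [-1,0,0,0.0005,0]

```text
clock: 12.2
eef_pos: [630.1, 84.9, 138.9]
eef_rot: [3.142, -0.0, 1.461]
wrist_force: [0.2, -0.5, -0.3]
finger_gap: 10.0
finger_force: 30.0
```

arm_command:
  plan:
    - [-1,0,0,0.0005,0]
    - [-1,0,0,0.0005,0]
    - [-1,0,0,0,0]

```text
clock: 12.58
eef_pos: [630.0, 84.9, 137.9]
eef_rot: [-3.142, -0.0, 1.461]
wrist_force: [0.1, 0.3, -1.9]
finger_gap: 9.8
finger_force: 30.0
```

arm_command:
  plan:
    - [-1,0,0,0.0005,0]
    - [-1,0,0,0,0]

```text
clock: 12.82
eef_pos: [630.0, 84.9, 137.4]
eef_rot: [-3.142, 0.0, 1.461]
wrist_force: [-0.8, -0.1, -1.4]
finger_gap: 9.8
finger_force: 30.0
```

arm_command:
  plan:
    - [-1,0,0,0.0003,0]
    - [-1,0,0,0,0]

```text
clock: 13.08
eef_pos: [630.1, 84.9, 137.1]
eef_rot: [3.142, -0.0, 1.461]
wrist_force: [-1.3, 0.4, -1.1]
finger_gap: 9.9
finger_force: 30.0
```

arm_command:
  plan:
    - [-1,0,0,0.0003,0]
    - [-1,0,0,0,0]

```text
clock: 13.32
eef_pos: [630.0, 84.8, 136.8]
eef_rot: [-3.142, -0.0, 1.461]
wrist_force: [-0.2, 0.7, -0.7]
finger_gap: 9.5
finger_force: 30.0
```

arm_command:
  plan:
    - [-1,0,0,0.0003,0]
    - [-1,0,0,0,0]

```text
clock: 13.58
eef_pos: [630.0, 84.8, 136.5]
eef_rot: [-3.142, 0.0, 1.461]
wrist_force: [-0.2, -0.4, -1.6]
finger_gap: 9.9
finger_force: 30.0
```

arm_command:
  plan:
    - [-1,0,0,0.0003,0]
    - [-1,0,0,0,0]

```text
clock: 13.82
eef_pos: [630.0, 84.9, 136.2]
eef_rot: [-3.141, 0.0, 1.461]
wrist_force: [-0.6, 0.3, -2.6]
finger_gap: 9.6
finger_force: 30.0
```

arm_command:
  plan:
    - [-1,0,0,0.0003,0]
    - [-1,0,0,0,0]

```text
clock: 14.08
eef_pos: [630.1, 84.8, 136.1]
eef_rot: [3.141, -0.0, 1.461]
wrist_force: [0.4, -1.4, -0.3]
finger_gap: 9.4
finger_force: 30.0
```

arm_command:
  plan:
    - [-1,0,0,0.0003,0]
    - [-1,0,0,0,0]

```text
clock: 14.32
eef_pos: [630.1, 84.9, 136.1]
eef_rot: [3.141, -0.0, 1.461]
wrist_force: [-2.3, -0.5, 4.9]
finger_gap: 9.9
finger_force: 30.0
```

Firm vertical contact at 136.1, exactly the home height. I'll relax the press a little, open, and check before withdrawing.

arm_command:
  plan:
    - [-1,0,0,-0.0004,0]
    - [-1,0,0,0,0]
    - [-0.75,0,0,0,0]
    - [-0.5,0,0,0,0]
    - [-0.2,0,0,0,0]
    - [-0.2,0,0,0,0]
    - [-0.2,0,0,0,0]
  newtons: 5

```text
clock: 15.2
eef_pos: [630.0, 84.9, 136.0]
eef_rot: [-3.141, 0.0, 1.461]
wrist_force: [-0.3, -0.4, -0.3]
finger_gap: 37.3
finger_force: 0.0
```

arm_command:
  plan:
    - [-0.2,0,0,-0.005,0]
    - [-0.2,0,0,-0.015,0]
    - [-0.2,0,0,-0.03,0]
    - [-0.2,0,0,-0.03,0]
    - [-0.2,0,0,-0.03,0]
    - [-0.2,0,-0.04,0,0]
    - [-0.2,0,-0.06,0,0]
    - [-0.2,0,-0.06,0,0]
    - [-0.2,0,-0.06,0,0]
    - [-0.2,0,-0.03,0,0]
    - [-0.2,0,0,0,0]

```text
clock: 16.58
eef_pos: [380.7, 112.6, 247.7]
eef_rot: [3.139, -0.001, 1.462]
wrist_force: [-0.2, -0.2, 0.7]
finger_gap: 37.5
finger_force: 0.0
```

Run:
```python
from h import *
s=cam('side');t=cam('top')
a=cv2.resize(s['img'][130:250,205:325],(400,400),interpolation=cv2.INTER_CUBIC)
b=cv2.resize(t['img'][110:210,250:350],(400,400),interpolation=cv2.INTER_CUBIC)
cv2.imwrite('pics/h3.png',np.hstack([a,b]))
for n in('top','side'):
    w=cloud(old(n));x,y,z=w[...,0],w[...,1],w[...,2]
    for ym,yM in((120,190),(55,115),(-40,30)):
        k=(z>140)&(z<165)&(x>600)&(x<660)&(y>ym)&(y<yM);q=w[k]
        if len(q)>5: print(n,len(q),np.round(cv2.minAreaRect(q[:,:2].astype('f4'))[0],1),'ztop',np.percentile(q[:,2],[90,98]).round(1))
```

```text
top 61 [640.4 167.5] ztop [157.4 158.8]
top 60 [627.7  85.5] ztop [157.9 159.6]
top 62 [622.   -7.5] ztop [157.9 158.6]
side 77 [640.  167.5] ztop [157.9 159.3]
side 70 [627.2  86. ] ztop [158.2 159.7]
side 61 [621.3  -7.2] ztop [159.  160.2]
```

View pics/h3.png

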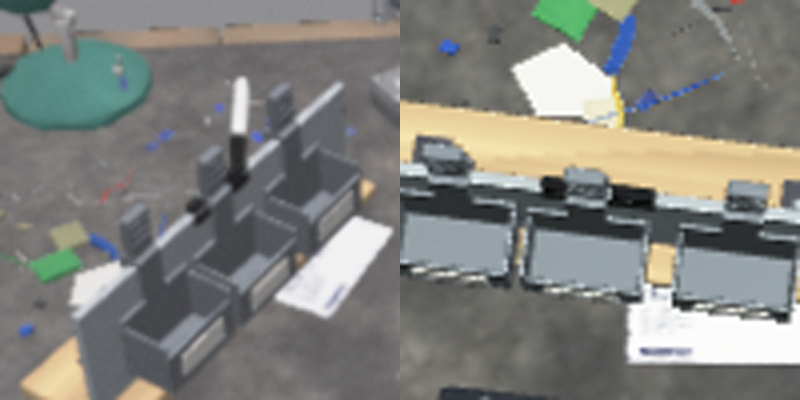

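The pictures show the bin in the notch, level with its neighbours and clear of both, with the black strip visible on both sides of its tab. Its tab measures about 3 mm nearer the robot than the neighbours' line, so I'll check the tilt.

Run:
```python
from h import *
a=-.11;ex=np.array([np.cos(a),np.sin(a)]);ey=np.array([-np.sin(a),np.cos(a)]);o=np.array([630.2,85.])
for n in('top','side'):
    w=cloud(old(n));p=(w[...,:2]-o);X=p@ex;Y=p@ey;z=w[...,2]
    for yc in(83,0,-93):
        m=(abs(Y-yc)<30)
        r=[]
        f=m&(X<-36)&(X>-48)&(z>36)&(z<48)  # tray floor/front region
        fl=m&(X>-46)&(X<-12)&(z>25)&(z<42)  # floor slope
        A=np.c_[X[fl],np.ones(fl.sum())]
        sl=np.linalg.lstsq(A,z[fl],rcond=None)[0][0] if fl.sum()>10 else 0
        t=m&(abs(Y-yc)<10)&(z>135)&(X<20)&(X>-20)
        fr=m&(z>35)&(z<80)&(X<-35)
        print(n,yc,'floor slope',round(np.degrees(np.arctan(sl)),2),fl.sum(),'tab X',X[t].mean().round(1),'front X pct',np.percentile(X[fr],[2,10,50]).round(1) if fr.any() else 0)
```

```text
top 83 floor slope -1.34 238 tab X -0.1 front X pct [-49.5 -49.1 -47.6]
top 0 floor slope 0.31 248 tab X -3.8 front X pct [-50.2 -49.8 -48.6]
top -93 floor slope -0.0 236 tab X 0.2 front X pct [-49.6 -49.1 -47.5]
side 83 floor slope -0.03 35 tab X -1.1 front X pct [-50.2 -49.5 -48.1]
side 0 floor slope -3.94 34 tab X -4.8 front X pct [-51.4 -50.6 -48.8]
side -93 floor slope 6.16 23 tab X -0.7 front X pct [-620.5 -609.8 -567.2]
```

The tilt is about 2°, which is just the throat slack, with the hook fully down and the neighbours unmoved. Handing in.

```bash
python3 -c "
from cell import ticket
print(ticket.sign_off())"
```

```text
the job is handed in; nothing more can be done
None
```

The bin hangs in the strip's notch with its hook fully home and released, leaning about 2° from the hook's slack; the hanging bins have not moved, I read at most about 7 N on the rack, and the job is handed in (no verdict shown).

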